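# Level and pin the tilting tube carrier

## Robot

A 6-joint arm with a two-finger parallel gripper is mounted at the origin on the work surface. World frame = base frame: x ahead of the robot, y to its left, z up, the work surface at z = 0. Lengths are in m, angles in degrees, forces in N, time in s.
With the tool pointing down it reaches from about 0.275 to 0.875 m from the base axis. Payload 12.5 kg.
Tool frame: the origin (TCP) lies between the finger pads; the fingertips stand 14 mm ahead of it and the grasp point (between the pads) lies 5 mm behind it (robot.tip_reach is the distance from the TCP to the fingertips, in m); z points along the fingers, x is the direction in which the jaws open and shut, and the axes are right-handed (so a half turn about z gives the same grasp; the last joint's range is limited). The gripper opens to 85 mm and grips with 20 to 120 N. Pads are 22 mm wide; open, the fingers measure 114 mm over their backs; the gripper's body (76 mm by 85 mm) begins 54 mm behind the grasp point. The pads swing forward as they close: fully open they stand 13 mm farther back than shut.
Start: joints at [65.684, 20.094, 94.641, -0, 65.266, -4.847], TCP at [0.183, 0.519, 0.245] pointing down, gripper open.
Joint ranges: [-157.81, 157.81], [-45, 120.19], [0.68, 151.7], [-89.99, 269.99], [4.06, 180], [-164.3, 164.3]. Speed limits (degrees/s): [127.2, 127.2, 159.86, 180, 180, 180].

## Interface

Orientations are given as [roll, pitch, yaw] about the fixed x, y, z axes, in that order (R = Rz(yaw) Ry(pitch) Rx(roll)).
In Python, from bench import robot, viewer, ticket gives the robot as it stands.
- The arm moves only by the tool play_rows, never from a script. Its argument "targets" is a list of rows, each an object with "delta_pos": the shift along the world's x, y, z in mm, a list of three; "delta_rot": the turn, a rotation vector about the world's x, y, z in rad, a list of three; "gripper": the finger opening in mm, from 0 to 85.4. In form: [{"delta_pos": [dx, dy, dz], "delta_rot": [wx, wy, wz], "gripper": gripper}, ...]. A call has 1 to 20 rows; each row shifts and turns the commanded pose from where the row before left it; what a row does not reach is not made up. A row lasts 1/8 s, in which the tool goes at most 62.5 mm and 10.7 degrees, less where a joint would pass 70% of its speed; a pose out of reach is approached as far as the arm can. A call with a gripper value outside its range is refused whole. The fingers move at their own pace and stop on an object; "force" is the grip in N (left out, the last holds). Time passes only in rows, so rows that do not move let the fingers close. It gives the time, the measured TCP pose, the force and the opening at its end, in the units of the state.
- robot.state(): the state, without advancing time (a new reading comes with each control period).
- viewer.capture(name): name is "scene" or "top" or "wrist"; returns a dict with "pixels" (384x512x3 uint8, blue, green, red), "K" (3x3 intrinsics, pixels), "pose" (4x4, takes a point from camera to world coordinates); the wrist camera has in their place "mount" (4x4, takes a point from camera to tool coordinates, whose origin is the TCP and whose axes are the tool frame's). Camera axes: x right, y down, z forward; pixel columns grow to the right and rows downward; lengths in m; the calibration is good to about 2 mm. The wrist camera is an equidistant fisheye: a pixel r from the principal point sees the ray r / f radians off the axis. A picture is of the moment at which its call begins: read the wrist's pose just before it. There is no depth.
- ticket.hand_in(): hands the job in, once; it reports no verdict.
The state is a dict: "t": time; "q": joint angles; "joint_velocities": joint speeds; "joint_torque": joint torques, N m; "position": TCP position; "orientation": TCP orientation; "force": force on the tool from outside, world axes, zero at the start; "ft_torque": the same for the moment, N m; "finger_gap": opening from 0.0 (shut) to 1.0 (fully open).
Only numpy, scipy, OpenCV 4.12 (cv2) and the standard library are available. Lean on these libraries where they do the work, as an engineer would, in place of code of your own. Each camera call takes 0.05 s, during which the arm holds its last target.

## Task

Get the used tube carrier ready for shipping: swing the tilted perforated plate down until it lies level on its stops, then lock it there by dropping the long steel pin with the big round knob fully home down into the lock hole in the top of the small bridge at the stand's right side (seen from the robot). The T-handled and square-headed pins in the rack are too short to lock it; leave the pin in the hole and let go of everything.

Things in the scene. Friction and masses are not known exactly. Their poses are not given: they have to be found in the camera images.
- carrier (a joint): tilt of the tube carrier, an aluminium plate with rows of holes and a few capped tubes (220 x 150 x 10 mm), hung on a level trunnion 130 mm above the table between a grey stand's cheeks. In rad: 0 = level, at a firm stop; grows as the front edge (nearest the robot) rises, up to 1.05. Stays where it is left, by friction; about 3 N down on the front edge moves it.
- press_edge (a point): mid-width point on the carrier's upper face, 10 mm in from its raised front edge, to press down on. The strip is bare for 35 mm from the edge, across 150 mm; tube caps behind it rise 12 mm. x: along the plate away from the robot; y: along the trunnion; z: square out of the upper face. The trunnion axis lies at x +100, z -5 mm from it, so it is 135 mm high when level.
- lock_hole (a point): centre of the upright lock hole's mouth (22 mm across, 3 mm chamfer), 207 mm up, in the aluminium bridge (50 x 82 x 10 mm) on top of the stand's right side, its highest part. z up, y left along the trunnion. 7 mm under the bridge a block on the trunnion shaft has a 22 mm hole, 40 mm deep, in line only when the carrier is level. Pin home: knob centre 32 mm above the mouth.
- lock_pin_knob (a point): centre of the lock pin's steel knob (30 across, 28 tall, mm). Below it a neck, a 30 mm flange (underside 32 mm below knob centre), then a 14 mm shank 50 mm long, tip tapered to 8. Stands in a row of 3 in a wooden rack 65 mm high; others have a T bar or small square head. z up; x along the row (within 6 deg), neighbours 80 mm off, so close fingers along y. Lift 55 mm to clear.
There are look-alikes about, which are no part of the job. What is shaped like the part that bears lock_pin_knob but blue or yellow is not meant.

How it is judged (in metres and radians):
On the way:
1. the carrier is swung down level (within 10 degrees) (value of joint carrier below 0.175 rad), for 0.2 s.
At the end, for the whole second after the job is handed in: The carrier is level within 10 degrees and the round-knobbed lock pin stands fully home in the lock hole: knob centre within 12 mm of the hole's axis and no more than 42 mm above its mouth (32 mm when seated), pin upright within 11 degrees, let go (value of joint carrier below 0.175 rad and horizontal distance between lock_pin_knob and lock_hole below 0.012 m and z of lock_pin_knob in the frame of lock_hole below 0.042 m and angle between lock_pin_knob's own z axis and vertical below 0.2 rad); the robot touches nothing.
It also fails if it takes over 51 s, if anything falls off the work surface, if the arm or the gripper's body presses on something with over 40 N, if the wrist force passes 120 N, or if a joint passes its speed limit or range.

## Working session

There is one attempt and no reset: what is moved stays moved. The work goes in short steps, Python scripts to look and compute and a tool call to move; the robot and the scene stay as the last step left them, time stands still between calls to the robot, and variables do not carry over. Pictures are saved under pics/ and viewed, and the job is handed in when it is done.

Besides the shell and the picture viewer there is one more tool, called after "Request:" as name(argument=value, ...) on one line, values as JSON. play_rows: Moves the arm, as the interface text tells. Its arguments: {"type":"object","properties":{"targets":{"type":"array"},"force":{"type":"number"}},"required":["targets"]}

```bash
mkdir -p pics; ls
cat > h.py <<'E'
import numpy as np, cv2
from bench import robot, viewer, ticket
def snap(n,f):
    s=robot.state(); c=viewer.capture(n); cv2.imwrite('pics/%s.png'%f,c['pixels']); np.savez('pics/%s.npz'%f,K=c['K'],pose=c.get('pose',np.eye(4)),mount=c.get('mount',np.eye(4)),pos=s['position'],ori=s['orientation'],px=c['pixels'])
    return c
def ray(K,P,u,v):
    d=np.linalg.inv(K)@np.array([u,v,1.]); return P[:3,3],P[:3,:3]@d
def onz(K,P,u,v,z):
    o,d=ray(K,P,u,v); return o+d*(z-o[2])/d[2]
def two(r1,r2):
    (o1,d1),(o2,d2)=r1,r2
    A=np.stack([d1,-d2],1); t=np.linalg.lstsq(A,o2-o1,rcond=None)[0]
    a=o1+t[0]*d1;b=o2+t[1]*d2
    return (a+b)/2,np.linalg.norm(a-b)
def proj(K,P,p):
    q=np.linalg.inv(P)@np.append(p,1); q=K@q[:3]; return q[:2]/q[2]
E
python3 - <<'E'
from h import *
print(robot.state())
for n in ['scene','top','wrist']:
    c=snap(n,n+'0'); print(n,c['K'],c.get('pose'),c.get('mount'))
E
```

```text
pics
{'t': 0.0, 'q': array([ 6.56822628e+01,  2.01272883e+01,  9.46777950e+01, -4.07014465e-04,
        6.52662019e+01, -4.84798357e+00]), 'joint_velocities': array([ 0.04372083, -0.144733  ,  0.04870688,  0.0041866 , -0.0617382 ,
        0.11451601]), 'joint_torque': array([-2.32284059e-03, -5.06100655e+01, -2.91402912e+01, -2.16425065e-04,
        4.51225744e-03,  4.10034784e-05]), 'position': array([0.18317008, 0.51825807, 0.2447246 ]), 'orientation': array([-1.79994344e+02,  7.10614274e-02,  7.05304204e+01]), 'force': array([-0.53944543, -0.96416289, -0.12048959]), 'ft_torque': array([-0.00708413,  0.01724454,  0.0225491 ]), 'finger_gap': 0.9999479705158217}
scene [[448.54404535   0.         251.50955307]
 [  0.         448.54404535 192.45205356]
 [  0.           0.           1.        ]] [[-0.20226095  0.56799517 -0.79779195  1.31095051]
 [ 0.97932224  0.11373313 -0.16731026  0.07437669]
 [-0.00429604 -0.81513573 -0.57925408  0.70481411]
 [ 0.          0.          0.          1.        ]] None
top [[419.94794692   0.         251.60472877]
 [  0.         419.94794692 186.97312258]
 [  0.           0.           1.        ]] [[-0.02282857 -0.98042482  0.19556593  0.34592626]
 [-0.99970041  0.02065916 -0.01312589 -0.07977261]
 [ 0.00882872 -0.19580699 -0.98060271  1.17615587]
 [ 0.          0.          0.          1.        ]] None
wrist [[297.31863964   0.         259.36866218]
 [  0.         297.31863964 193.8320457 ]
 [  0.           0.           1.        ]] None [[ 9.99999585e-01  6.24951509e-04 -6.63523235e-04 -5.43534671e-04]
 [-3.85436708e-04  9.49589850e-01  3.13494767e-01 -8.14269496e-02]
 [ 8.25993956e-04 -3.13494381e-01  9.49589696e-01 -1.28442774e-01]
 [ 0.00000000e+00  0.00000000e+00  0.00000000e+00  1.00000000e+00]]
```

View pics/scene0.png

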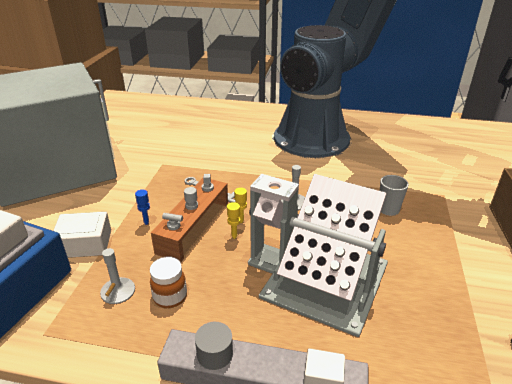

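View pics/top0.png

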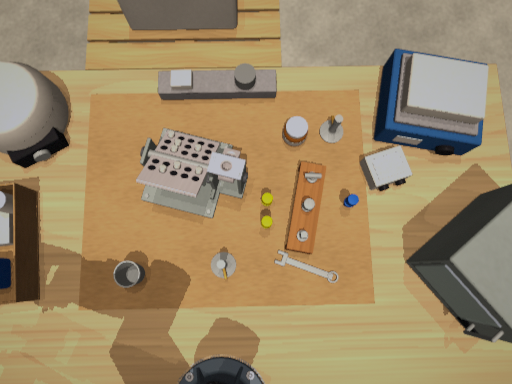

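View pics/wrist0.png

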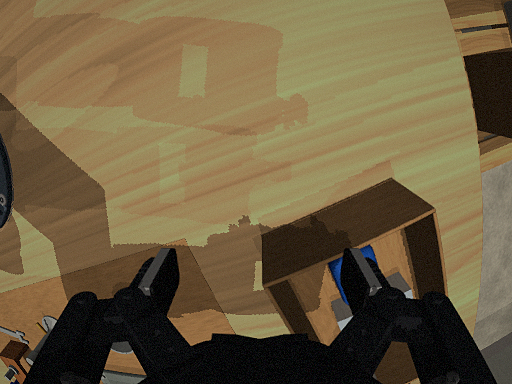

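Run:
```python
import cv2
a=cv2.imread('pics/scene0.png');b=cv2.imread('pics/top0.png')
cv2.imwrite('pics/sc1.png',cv2.resize(a[150:340,130:400],None,fx=2.9,fy=2.9,interpolation=cv2.INTER_CUBIC))
cv2.imwrite('pics/tc1.png',cv2.resize(b[110:280,110:370],None,fx=3,fy=3,interpolation=cv2.INTER_CUBIC))
```

```text
(no output)
```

View pics/sc1.png

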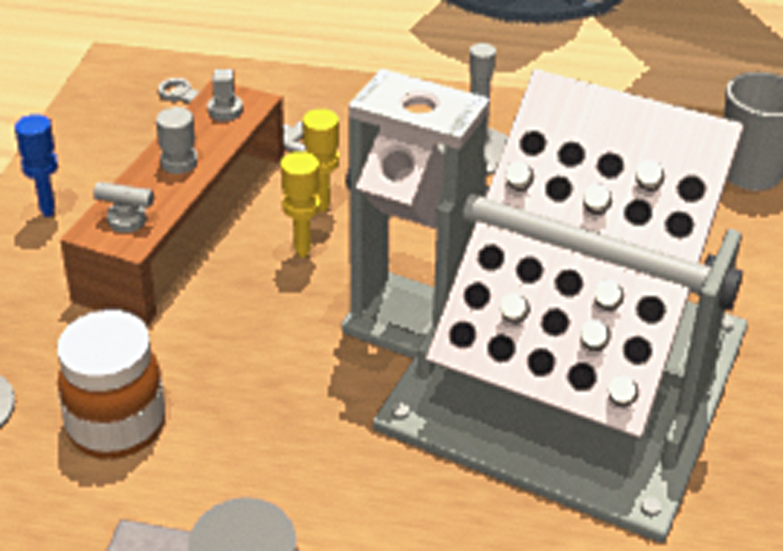

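View pics/tc1.png

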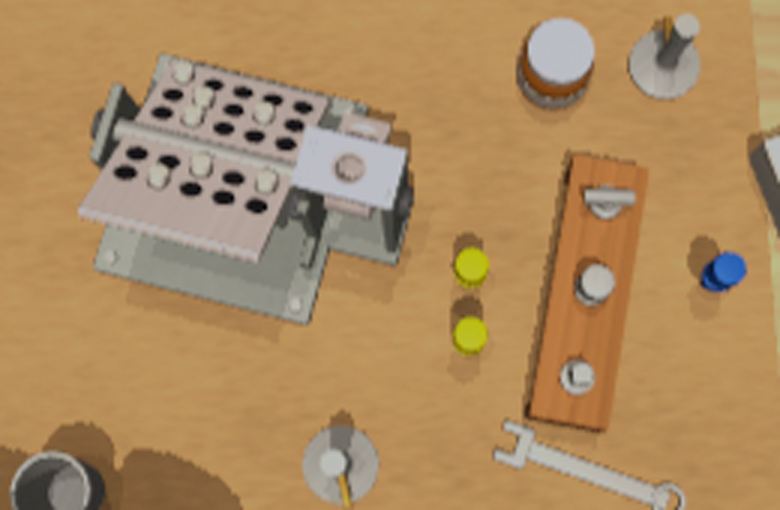

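Run:
```python
from h import *
S=np.load('pics/scene0.npz');T=np.load('pics/top0.npz')
s=lambda x,y:(130+(x+.5)/2.9-.5,150+(y+.5)/2.9-.5)
t=lambda x,y:(110+(x+.5)/3-.5,110+(y+.5)/3-.5)
rs=lambda p:ray(S['K'],S['pose'],*p); rt=lambda p:ray(T['K'],T['pose'],*p)
for n,a,b,z in [('hole',(420,104),(350,166),.207),('knobtop',(176,119),(598,277),.111),('edgeL',(741,124),(80,211),.2),('edgeR',(537,70),(256,256),.2),
 ('brA',(347,104),(404,148),.207),('brB',(379,70),(394,208),.207),('brC',(490,97),(290,181),.207),('brD',(463,147),(310,126),.207),('Tbar',(124,194),(610,197),.1),('sq',(224,80),(581,373),.1)]:
    p,e=two(rs(s(*a)),rt(t(*b))); print(n,p.round(4),'err',round(e,4),'scene',onz(S['K'],S['pose'],*s(*a),z).round(4),'top',onz(T['K'],T['pose'],*t(*b),z).round(4))
```

```text
hole [ 0.5935 -0.032   0.2067] err 0.0039 scene [ 0.5936 -0.03    0.207 ] top [ 0.5937 -0.0339  0.207 ]
knobtop [ 0.5151 -0.2384  0.1119] err 0.0045 scene [ 0.5139 -0.2365  0.111 ] top [ 0.5159 -0.2407  0.111 ]
edgeL [0.5635 0.1817 0.1989] err 0.0024 scene [0.5647 0.1827 0.2   ] top [0.5632 0.1802 0.2   ]
edgeR [0.5242 0.0422 0.1992] err 0.002 scene [0.5251 0.0432 0.2   ] top [0.5241 0.0411 0.2   ]
brA [ 0.6069 -0.0772  0.2096] err 0.0006 scene [ 0.6033 -0.0783  0.207 ] top [ 0.6076 -0.077   0.207 ]
brB [ 0.5586 -0.0665  0.2074] err 0.0033 scene [ 0.5577 -0.065   0.207 ] top [ 0.5589 -0.0681  0.207 ]
brC [0.5815 0.0145 0.2106] err 0.0025 scene [0.576  0.0153 0.207 ] top [0.5825 0.0136 0.207 ]
brD [0.6287 0.0011 0.2008] err 0.0062 scene [0.6364 0.005  0.207 ] top [ 0.6272 -0.0024  0.207 ]
Tbar [ 0.5898 -0.2563  0.0914] err 0.0031 scene [ 0.5999 -0.2501  0.1   ] top [ 0.5884 -0.2564  0.1   ]
sq [ 0.4348 -0.2224  0.0988] err 0.003 scene [ 0.4365 -0.2203  0.1   ] top [ 0.4351 -0.2237  0.1   ]
```

Request:
play_rows(targets=[{"delta_pos": [10, -14, 20], "delta_rot": [0, 0, 0.006], "gripper": 0}, {"delta_pos": [32, -36, 10], "delta_rot": [0, 0, 0.006], "gripper": 0}, {"delta_pos": [32, -36, 5], "delta_rot": [0, 0, 0.006], "gripper": 0}, {"delta_pos": [32, -36, 0], "delta_rot": [0, 0, 0.006], "gripper": 0}, {"delta_pos": [32, -36, 0], "delta_rot": [0, 0, 0.006], "gripper": 0}, {"delta_pos": [32, -36, 0], "delta_rot": [0, 0, 0.006], "gripper": 0}, {"delta_pos": [32, -36, 0], "delta_rot": [0, 0, 0.006], "gripper": 0}, {"delta_pos": [32, -36, 0], "delta_rot": [0, 0, 0.006], "gripper": 0}, {"delta_pos": [32, -36, 0], "delta_rot": [0, 0, 0.006], "gripper": 0}, {"delta_pos": [32, -36, 0], "delta_rot": [0, 0, 0.006], "gripper": 0}, {"delta_pos": [32, -36, 0], "delta_rot": [0, 0, 0.006], "gripper": 0}, {"delta_pos": [32, -36, 0], "delta_rot": [0, 0, 0], "gripper": 0}, {"delta_pos": [10, -14, 0], "delta_rot": [0, 0, 0], "gripper": 0}, {"delta_pos": [0, 0, 0], "delta_rot": [0, 0, 0], "gripper": 0}, {"delta_pos": [0, 0, 0], "delta_rot": [0, 0, 0], "gripper": 0}])

```text
t: 2.02
position: [0.5545, 0.0956, 0.2803]
orientation: [-180.0, -0.0, 74.4]
force: [-0.0, -0.1, 0.5]
finger_gap: -0.003
```

Run:
```python
from h import *
s=robot.state();print(s['t'],s['position'],s['orientation'],s['force'])
c=snap('wrist','w1');snap('top','t1')
cv2.imwrite('pics/w1b.png',cv2.resize(c['pixels'],(768,576)))
```

```text
2.025 [0.55453227 0.09556906 0.2802788 ] [-1.79972705e+02 -7.88868139e-03  7.43608971e+01] [-0.04160244 -0.10422525  0.54679502]
```

View pics/w1b.png

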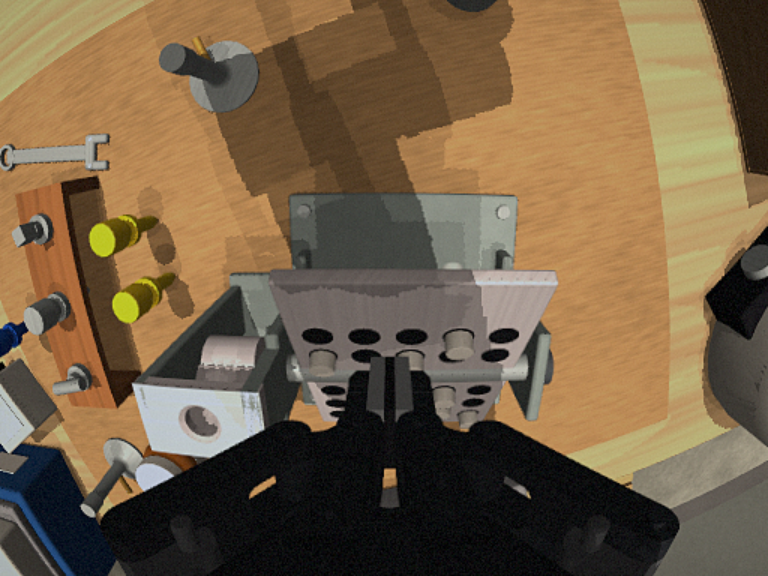

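View pics/t1.png

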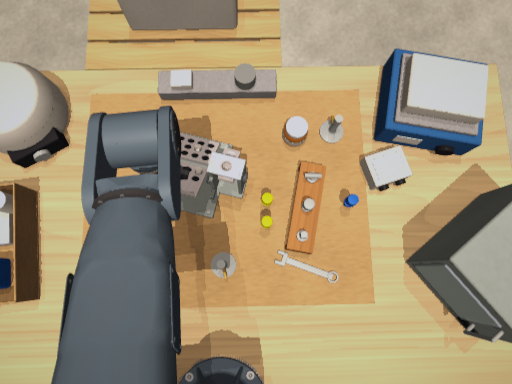

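```bash
cat >> h.py <<'E'
from scipy.spatial.transform import Rotation as R
def wray(d,u,v):
    K=d['K']; x=(u-K[0,2])/K[0,0]; y=(v-K[1,2])/K[1,1]; r=np.hypot(x,y)
    c=np.array([np.sin(r)*x/r,np.sin(r)*y/r,np.cos(r)])
    Rt=R.from_euler('xyz',d['ori'],degrees=True).as_matrix(); M=d['mount']
    return Rt@M[:3,3]+d['pos'], Rt@M[:3,:3]@c
def wz(d,u,v,z):
    o,r=wray(d,u,v); return o+r*(z-o[2])/r[2]
E
python3 - <<'E'
from h import *
W=np.load('pics/w1.npz')
c=lambda x,y:((x+.5)/1.5-.5,(y+.5)/1.5-.5)
for n,p,z in [('eL',(554,285),.199),('eR',(277,284),.199),('eLf',(556,272),.199),('eRf',(272,271),.199),('hole',(202,422),.207),('knob',(36,319),.111),('sq',(22,238),.1)]:
    print(n,wz(W,*c(*p),z).round(4))
b=cv2.resize(W['px'][150:290,80:400],None,fx=2.5,fy=2.5,interpolation=cv2.INTER_CUBIC); cv2.imwrite('pics/w1c.png',b)
E
```

```text
eL [0.5623 0.1811 0.199 ]
eR [0.5238 0.0448 0.199 ]
eLf [0.5556 0.1833 0.199 ]
eRf [0.5166 0.0446 0.199 ]
hole [ 0.5883 -0.0283  0.207 ]
knob [ 0.5087 -0.2322  0.111 ]
sq [ 0.4343 -0.2206  0.1   ]
```

View pics/w1c.png

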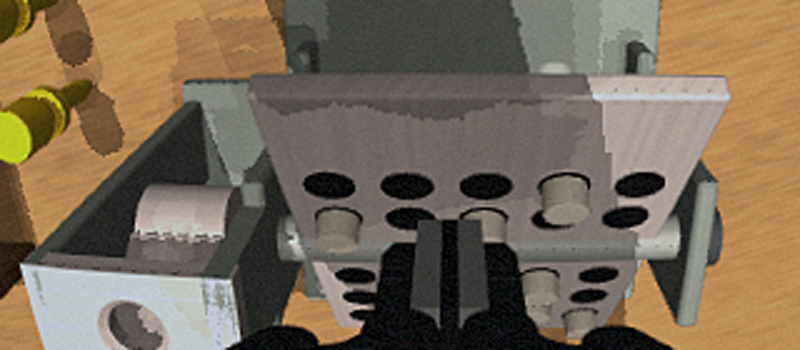

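Request:
play_rows(targets=[{"delta_pos": [1, 4, -13], "delta_rot": [0, 0, 0], "gripper": 0}, {"delta_pos": [1, 4, -13], "delta_rot": [0, 0, 0], "gripper": 0}, {"delta_pos": [1, 4, -13], "delta_rot": [0, 0, 0], "gripper": 0}, {"delta_pos": [0, 0, -13], "delta_rot": [0, 0, 0], "gripper": 0}, {"delta_pos": [0, 0, -13], "delta_rot": [0, 0, 0], "gripper": 0}, {"delta_pos": [0, 0, -7], "delta_rot": [0, 0, 0], "gripper": 0}, {"delta_pos": [-2.6, 0.7, -5.5], "delta_rot": [0, 0, 0], "gripper": 0}, {"delta_pos": [-2.6, 0.7, -5.5], "delta_rot": [0, 0, 0], "gripper": 0}, {"delta_pos": [-2.6, 0.7, -5], "delta_rot": [0, 0, 0], "gripper": 0}, {"delta_pos": [-2.6, 0.7, -5.5], "delta_rot": [0, 0, 0], "gripper": 0}, {"delta_pos": [-2.6, 0.7, -5.5], "delta_rot": [0, 0, 0], "gripper": 0}])

```text
t: 3.5
position: [0.5451, 0.1102, 0.181]
orientation: [180.0, -0.0, 74.3]
force: [0.2, 1.2, 3.1]
finger_gap: -0.001
```

Run:
```python
from h import *
s=robot.state();print(s['t'],s['position'],s['orientation'],s['force'])
c=snap('scene','s2')
cv2.imwrite('pics/s2b.png',cv2.resize(c['pixels'][130:340,130:430],None,fx=2.5,fy=2.5))
```

```text
3.5 [0.54514531 0.11018229 0.1810158 ] [ 1.79985919e+02 -1.24197431e-02  7.43125531e+01] [0.1922983  1.22961079 3.0854793 ]
```

View pics/s2b.png

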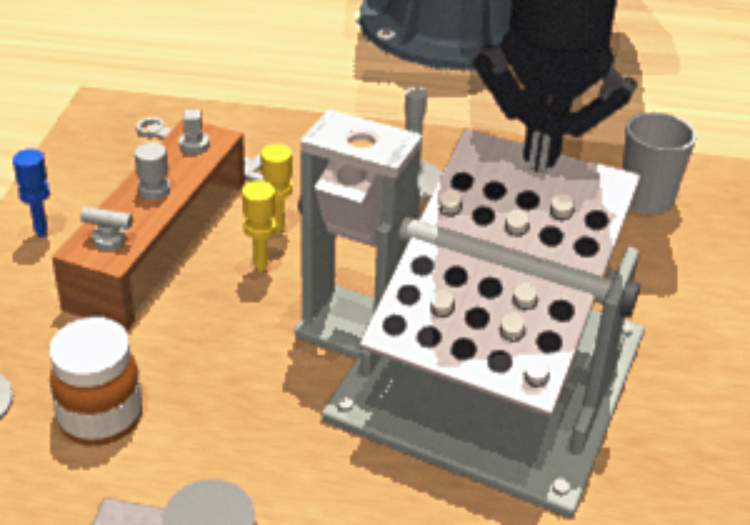

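Request:
play_rows(targets=[{"delta_pos": [-2, 0.6, -5], "delta_rot": [0, 0, 0], "gripper": 0}, {"delta_pos": [-2, 0.6, -5], "delta_rot": [0, 0, 0], "gripper": 0}, {"delta_pos": [-2, 0.6, -5], "delta_rot": [0, 0, 0], "gripper": 0}, {"delta_pos": [-1.5, 0.4, -5], "delta_rot": [0, 0, 0], "gripper": 0}, {"delta_pos": [-1, 0.3, -5], "delta_rot": [0, 0, 0], "gripper": 0}, {"delta_pos": [-1, 0.3, -3], "delta_rot": [0, 0, 0], "gripper": 0}, {"delta_pos": [0, 0, -2], "delta_rot": [0, 0, 0], "gripper": 0}])

```text
t: 4.42
position: [0.5355, 0.1129, 0.151]
orientation: [-180.0, 0.0, 74.3]
force: [-0.1, -0.1, 3.3]
finger_gap: -0.001
```

Request:
play_rows(targets=[{"delta_pos": [0, 0, -2], "delta_rot": [0, 0, 0], "gripper": 0}, {"delta_pos": [0, 0, -1], "delta_rot": [0, 0, 0], "gripper": 0}])

```text
t: 4.68
position: [0.5354, 0.1129, 0.1489]
orientation: [-179.9, 0.0, 74.3]
force: [-7.8, -0.7, 21.8]
finger_gap: -0.001
```

Request:
play_rows(targets=[{"delta_pos": [0, 0, 20], "delta_rot": [0, 0, 0], "gripper": 0}, {"delta_pos": [0, 0, 45], "delta_rot": [0, 0, 0], "gripper": 0}, {"delta_pos": [0, 0, 45], "delta_rot": [0, 0, 0], "gripper": 0}, {"delta_pos": [-2, -20, 35], "delta_rot": [0, 0, 0.01], "gripper": 0}, {"delta_pos": [-2, -40, 0], "delta_rot": [0, 0, 0.01], "gripper": 0}, {"delta_pos": [-2, -40, 0], "delta_rot": [0, 0, 0.01], "gripper": 0}, {"delta_pos": [-2, -40, 0], "delta_rot": [0, 0, 0.01], "gripper": 0}, {"delta_pos": [-2, -40, 0], "delta_rot": [0, 0, 0.01], "gripper": 0}, {"delta_pos": [-2, -40, 0], "delta_rot": [0, 0, 0.01], "gripper": 0}, {"delta_pos": [-2, -40, 0], "delta_rot": [0, 0, 0.005], "gripper": 85}, {"delta_pos": [-2, -40, -10], "delta_rot": [0, 0, 0], "gripper": 85}, {"delta_pos": [-2, -35, -30], "delta_rot": [0, 0, 0], "gripper": 85}, {"delta_pos": [-2, -15, -30], "delta_rot": [0, 0, 0], "gripper": 85}, {"delta_pos": [0, 0, -20], "delta_rot": [0, 0, 0], "gripper": 85}, {"delta_pos": [0, 0, 0], "delta_rot": [0, 0, 0], "gripper": 85}, {"delta_pos": [0, 0, 0], "delta_rot": [0, 0, 0], "gripper": 85}])

```text
t: 6.68
position: [0.516, -0.237, 0.204]
orientation: [180.0, 0.0, 78.1]
force: [-0.7, -0.6, 0.9]
finger_gap: 0.998
```

Run:
```python
from h import *
s=robot.state();print(s['t'],s['position'],s['orientation'],s['force'],s['finger_gap'])
c=snap('wrist','w3')
cv2.imwrite('pics/w3b.png',cv2.resize(c['pixels'],(768,576)))
c=snap('scene','s3')
cv2.imwrite('pics/s3b.png',cv2.resize(c['pixels'][100:340,130:430],None,fx=2.5,fy=2.5))
```

```text
6.675 [ 0.51604669 -0.23702885  0.20402344] [1.79969562e+02 5.80243396e-03 7.80549350e+01] [-0.65973407 -0.59972759  0.93712354] 0.9978929310135572
```

View pics/w3b.png

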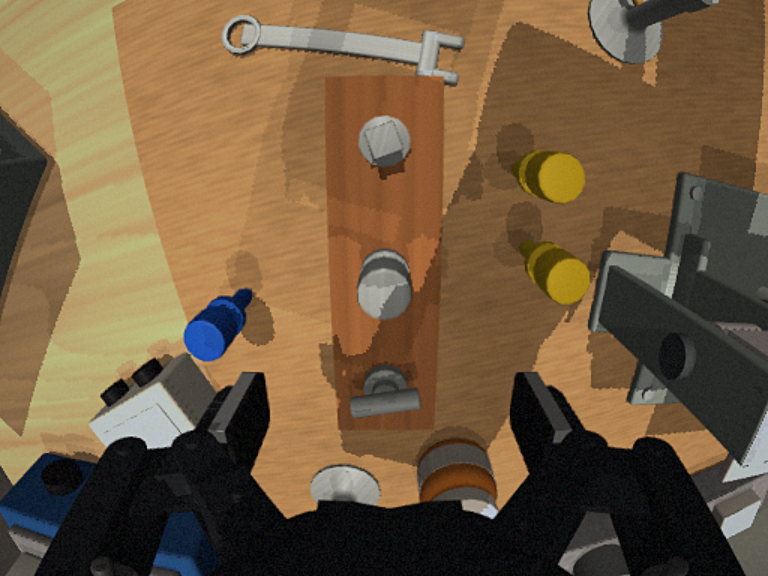

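View pics/s3b.png

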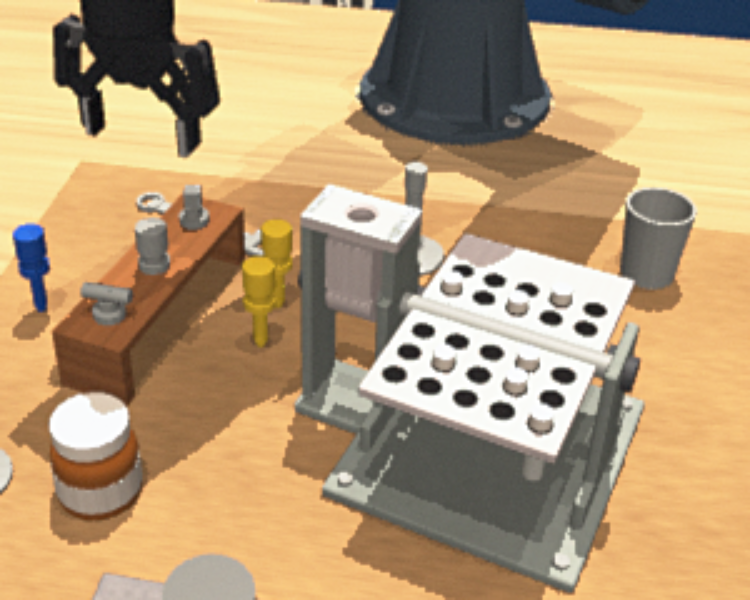

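Run:
```python
from h import *
W=np.load('pics/w3.npz')
cv2.imwrite('pics/w3c.png',cv2.resize(W['px'][150:230,215:305],None,fx=7,fy=7,interpolation=cv2.INTER_CUBIC))
```

```text
(no output)
```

View pics/w3c.png

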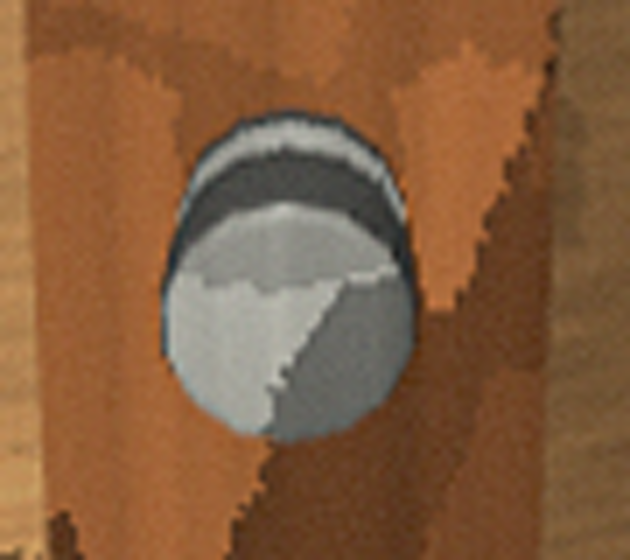

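Run:
```python
from h import *
W=np.load('pics/w3.npz')
f=lambda x,y:(215+(x+.5)/7-.5,150+(y+.5)/7-.5)
for p in [(289,321),(165,315),(413,315),(289,203),(289,440)]: print(wz(W,*f(*p),.111).round(4))
```

```text
[ 0.5085 -0.2388  0.111 ]
[ 0.5049 -0.2523  0.111 ]
[ 0.5107 -0.2251  0.111 ]
[ 0.4951 -0.236   0.111 ]
[ 0.5225 -0.2419  0.111 ]
```

Request:
play_rows(targets=[{"delta_pos": [-2, -1, -22], "delta_rot": [0, 0, 0], "gripper": 85}, {"delta_pos": [-2, 0, -25], "delta_rot": [0, 0, 0], "gripper": 85}, {"delta_pos": [0, 0, -25], "delta_rot": [0, 0, 0], "gripper": 80}, {"delta_pos": [0, 0, -20], "delta_rot": [0, 0, 0], "gripper": 70}, {"delta_pos": [0, 0, -12], "delta_rot": [0, 0, 0], "gripper": 60}, {"delta_pos": [0, 0, -8], "delta_rot": [0, 0, 0], "gripper": 50}, {"delta_pos": [0, 0, 0], "delta_rot": [0, 0, 0], "gripper": 40}, {"delta_pos": [0, 0, 0], "delta_rot": [0, 0, 0], "gripper": 33}, {"delta_pos": [0, 0, 0], "delta_rot": [0, 0, 0], "gripper": 20}, {"delta_pos": [0, 0, 0], "delta_rot": [0, 0, 0], "gripper": 10}, {"delta_pos": [0, 0, 0], "delta_rot": [0, 0, 0], "gripper": 10}], force=60)

```text
t: 8.15
position: [0.5122, -0.2383, 0.0922]
orientation: [179.9, 0.0, 78.0]
force: [-1.6, 1.1, 6.6]
finger_gap: 0.332
```

Run:
```python
from h import *
s=robot.state();print(s['t'],s['position'],s['orientation'],s['force'],s['finger_gap'])
c=snap('wrist','w4')
cv2.imwrite('pics/w4b.png',cv2.resize(c['pixels'],(768,576)))
```

```text
8.15 [ 0.51217933 -0.23834311  0.09215526] [1.79927070e+02 2.25804925e-02 7.80420064e+01] [-1.55713213  1.11135196  6.56804642] 0.3315324274481857
```

View pics/w4b.png

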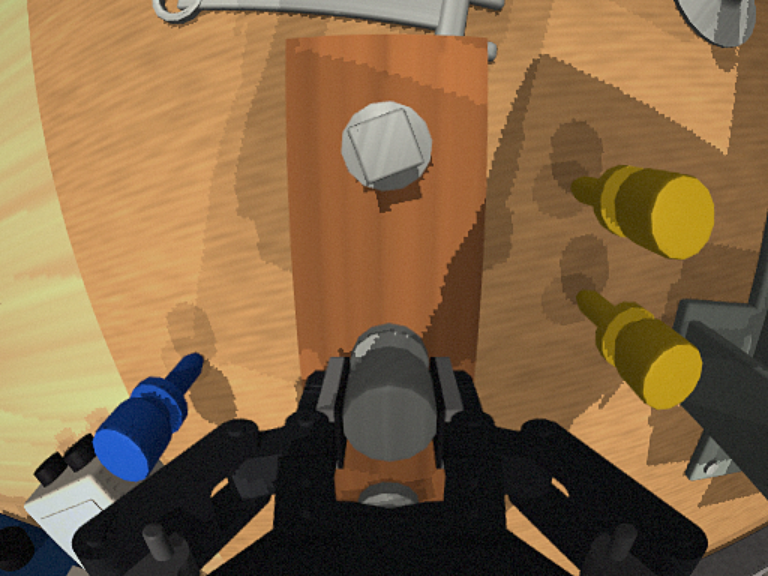

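Request:
play_rows(targets=[{"delta_pos": [0, 0, 6], "delta_rot": [0, 0, 0], "gripper": 10}, {"delta_pos": [0, 0, 12], "delta_rot": [0, 0, 0], "gripper": 10}, {"delta_pos": [0, 0, 20], "delta_rot": [0, 0, 0], "gripper": 10}, {"delta_pos": [0, 0, 30], "delta_rot": [0, 0, 0], "gripper": 10}, {"delta_pos": [0, 0, 35], "delta_rot": [0, 0, 0], "gripper": 10}, {"delta_pos": [0, 0, 35], "delta_rot": [0, 0, 0], "gripper": 10}, {"delta_pos": [5, 13, 30], "delta_rot": [0, 0, 0], "gripper": 10}, {"delta_pos": [10, 27, 30], "delta_rot": [0, 0, 0], "gripper": 10}, {"delta_pos": [10, 27, 20], "delta_rot": [0, 0, 0], "gripper": 10}, {"delta_pos": [10, 27, 5], "delta_rot": [0, 0, 0], "gripper": 10}, {"delta_pos": [10, 27, 0], "delta_rot": [0, 0, 0], "gripper": 10}, {"delta_pos": [10, 27, 0], "delta_rot": [0, 0, 0], "gripper": 10}, {"delta_pos": [10, 27, 0], "delta_rot": [0, 0, 0], "gripper": 10}, {"delta_pos": [9, 20, 0], "delta_rot": [0, 0, 0], "gripper": 10}, {"delta_pos": [4.5, 11.5, 0], "delta_rot": [0, 0, 0], "gripper": 10}, {"delta_pos": [0, 0, 0], "delta_rot": [0, 0, 0], "gripper": 10}, {"delta_pos": [0, 0, 0], "delta_rot": [0, 0, 0], "gripper": 10}])

```text
t: 10.32
position: [0.5901, -0.0323, 0.3143]
orientation: [-180.0, 0.0, 78.0]
force: [-0.1, 0.3, -1.5]
finger_gap: 0.334
```

Run:
```python
from h import *
s=robot.state();print(s['t'],s['position'],s['orientation'],s['force'],s['finger_gap'])
c=snap('wrist','w5')
cv2.imwrite('pics/w5b.png',cv2.resize(c['pixels'],(768,576)))
c=snap('scene','s5')
cv2.imwrite('pics/s5b.png',cv2.resize(c['pixels'][100:300,200:400],None,fx=3,fy=3,interpolation=cv2.INTER_CUBIC))
c=snap('top','t5')
cv2.imwrite('pics/t5b.png',c['pixels'])
```

```text
10.325 [ 0.59009962 -0.03229545  0.31428628] [-1.79990318e+02  1.40735053e-02  7.80068149e+01] [-0.1437504   0.26872917 -1.53516025] 0.3336812266208771
```

View pics/w5b.png

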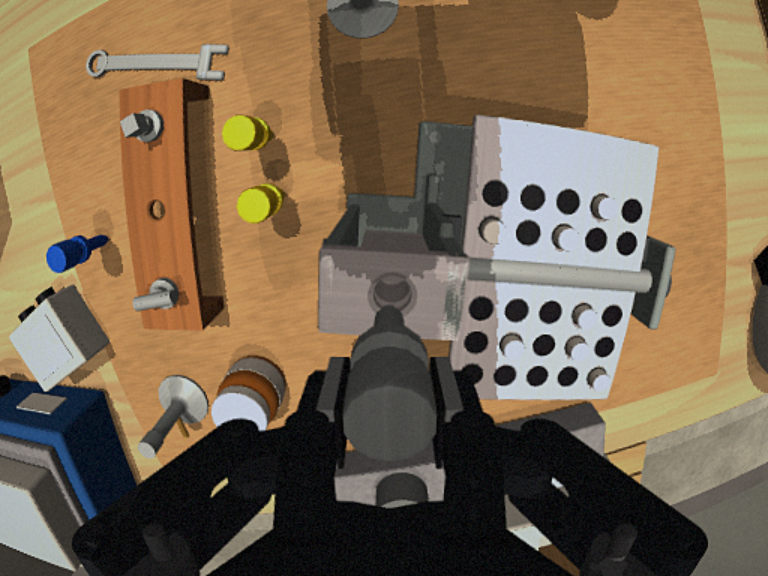

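View pics/s5b.png

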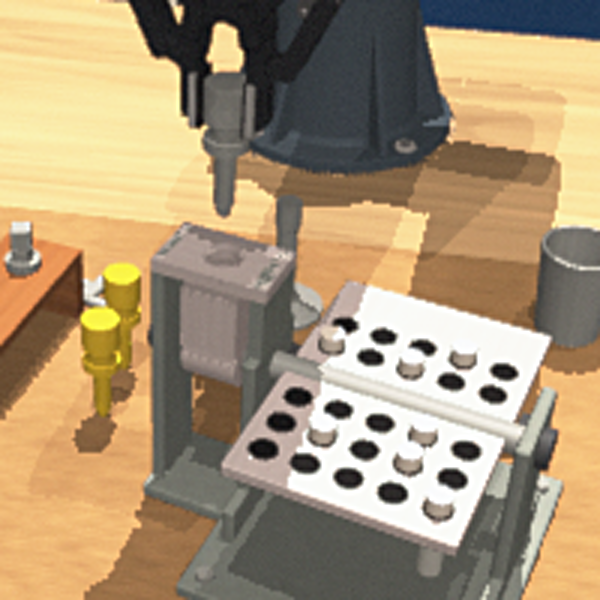

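View pics/t5b.png

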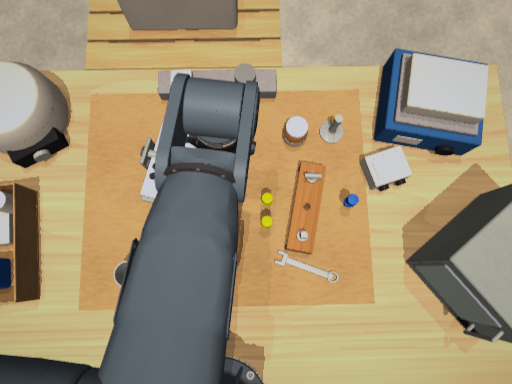

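Run:
```python
from h import *
W=np.load('pics/w5.npz');S=np.load('pics/s5.npz')
a=cv2.resize(W['px'][165:305,205:315],None,fx=5,fy=5,interpolation=cv2.INTER_CUBIC)
b=cv2.resize(S['px'][115:205,240:310],None,fx=7.7,fy=7.7,interpolation=cv2.INTER_CUBIC)
cv2.imwrite('pics/w5c.png',np.clip(a*1.7,0,255).astype('u1'))
cv2.imwrite('pics/s5c.png',np.clip(b*1.2,0,255).astype('u1'))
```

```text
(no output)
```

View pics/w5c.png

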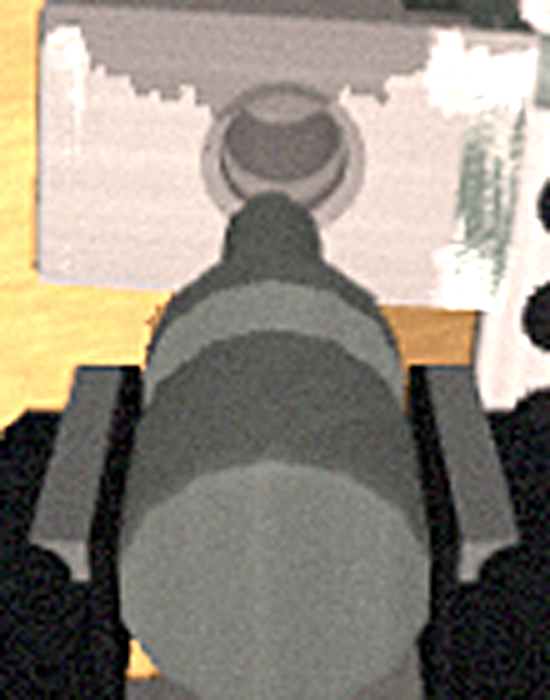

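View pics/s5c.png

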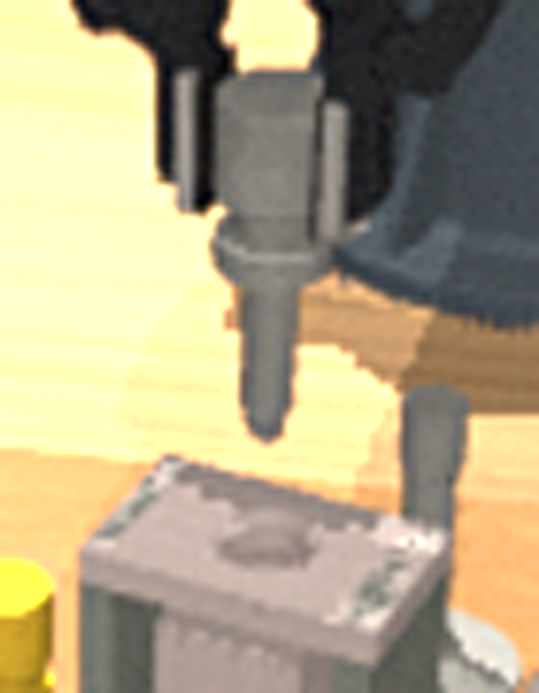

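Run:
```python
from h import *
W=np.load('pics/w5.npz');S=np.load('pics/s5.npz')
f=lambda x,y:(205+(x+.5)/5-.5,165+(y+.5)/5-.5)
g=lambda x,y:(240+(x+.5)/7.7-.5,115+(y+.5)/7.7-.5)
kz=.3143+.005
print('W hole',wz(W,*f(283.5,157),.207).round(4), 'w',wz(W,*f(200,157),.207).round(4),wz(W,*f(367,157),.207).round(4))
print('W knobtop',wz(W,*f(275,582),kz+.014).round(4),wz(W,*f(275,462),kz+.014).round(4),wz(W,*f(120,580),kz+.014).round(4),wz(W,*f(432,580),kz+.014).round(4))
print('W tip near/robot side',wz(W,*f(274,190),kz-.082).round(4))
print('W shank@-45',wz(W,*f(272,232),kz-.040).round(4))
print('S hole',onz(S['K'],S['pose'],*g(266,543),.207).round(4))
print('S tip',onz(S['K'],S['pose'],*g(265,440),kz-.082).round(4))
print('S knob top',onz(S['K'],S['pose'],*g(271,85),kz+.014).round(4), onz(S['K'],S['pose'],*g(271,243),kz-.023).round(4))
```

```text
W hole [ 0.5885 -0.0309  0.207 ] w [ 0.5856 -0.0446  0.207 ] [ 0.5914 -0.0172  0.207 ]
W knobtop [ 0.5854 -0.0317  0.3333] [ 0.5732 -0.0291  0.3333] [ 0.5825 -0.0452  0.3333] [ 0.5883 -0.018   0.3333]
W tip near/robot side [ 0.5832 -0.0314  0.2373]
W shank@-45 [ 0.5734 -0.0295  0.2793]
S hole [ 0.5922 -0.031   0.207 ]
S tip [ 0.5911 -0.0322  0.2373]
S knob top [ 0.5866 -0.0339  0.3333] [ 0.5959 -0.0314  0.2963]
```

Request:
play_rows(targets=[{"delta_pos": [3, 1, -8], "delta_rot": [0, 0, 0], "gripper": 10}, {"delta_pos": [0, 0, -8], "delta_rot": [0, 0, 0], "gripper": 10}, {"delta_pos": [0, 0, -8], "delta_rot": [0, 0, 0], "gripper": 10}, {"delta_pos": [0, 0, -6], "delta_rot": [0, 0, 0], "gripper": 10}, {"delta_pos": [0, 0, -5], "delta_rot": [0, 0, 0], "gripper": 10}, {"delta_pos": [0, 0, -5], "delta_rot": [0, 0, 0], "gripper": 10}, {"delta_pos": [0, 0, 0], "delta_rot": [0, 0, 0], "gripper": 10}])

```text
t: 11.35
position: [0.5932, -0.0306, 0.2739]
orientation: [-180.0, 0.0, 78.0]
force: [-0.5, -0.1, -1.7]
finger_gap: 0.334
```

Run:
```python
from h import *
s=robot.state();print(s['t'],s['position'],s['orientation'],s['force'],s['finger_gap'])
W=snap('wrist','w6');S=snap('scene','s6')
a=cv2.resize(W['pixels'][165:305,205:315],None,fx=4,fy=4,interpolation=cv2.INTER_CUBIC)
b=cv2.resize(S['pixels'][125:215,240:310],None,fx=5.6*560/504,fy=5.6*560/504,interpolation=cv2.INTER_CUBIC)
b=cv2.resize(b,(350,560))
cv2.imwrite('pics/c6.png',np.clip(np.hstack([a,b])*1.4,0,255).astype('u1'))
```

```text
11.35 [ 0.59315974 -0.03062367  0.27392256] [-1.79966089e+02  2.44414591e-03  7.80379142e+01] [-0.50573163 -0.09165965 -1.66438593] 0.3339857589283559
```

View pics/c6.png

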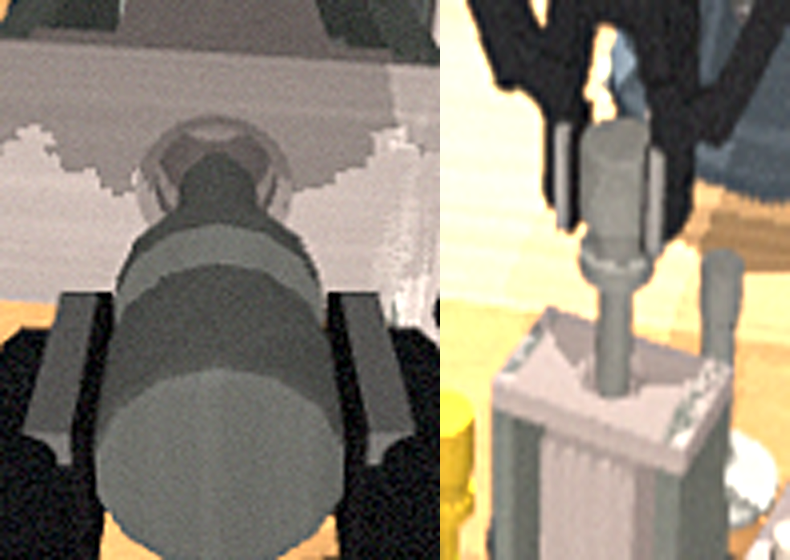

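Request:
play_rows(targets=[{"delta_pos": [0, 0, -5], "delta_rot": [0, 0, 0], "gripper": 10}, {"delta_pos": [0, 0, -5], "delta_rot": [0, 0, 0], "gripper": 10}, {"delta_pos": [0, 0, -5], "delta_rot": [0, 0, 0], "gripper": 10}, {"delta_pos": [0, 0, -5], "delta_rot": [0, 0, 0], "gripper": 10}])

```text
t: 11.95
position: [0.5933, -0.0306, 0.2539]
orientation: [-180.0, 0.0, 78.0]
force: [-0.1, 0.4, -1.3]
finger_gap: 0.332
```

Request:
play_rows(targets=[{"delta_pos": [0, 0, -5], "delta_rot": [0, 0, 0], "gripper": 10}, {"delta_pos": [0, 0, -5], "delta_rot": [0, 0, 0], "gripper": 10}, {"delta_pos": [0, 0, -4], "delta_rot": [0, 0, 0], "gripper": 10}, {"delta_pos": [0, 0, 0], "delta_rot": [0, 0, 0], "gripper": 10}])

```text
t: 12.45
position: [0.5932, -0.0307, 0.24]
orientation: [-180.0, 0.0, 78.0]
force: [0.1, 0.0, -1.7]
finger_gap: 0.333
```

Request:
play_rows(targets=[{"delta_pos": [0, 0, -3], "delta_rot": [0, 0, 0], "gripper": 10}, {"delta_pos": [0, 0, -2], "delta_rot": [0, 0, 0], "gripper": 10}, {"delta_pos": [0, 0, 0], "delta_rot": [0, 0, 0], "gripper": 10}])

```text
t: 12.82
position: [0.5932, -0.0306, 0.2352]
orientation: [-180.0, 0.0, 78.0]
force: [0.2, 0.2, -2.1]
finger_gap: 0.332
```

Run:
```python
from h import *
s=robot.state();print(s['t'],s['position'],s['orientation'],s['force'],s['finger_gap'])
W=snap('wrist','w7');S=snap('scene','s7')
a=cv2.resize(W['pixels'][165:305,205:315],None,fx=4,fy=4,interpolation=cv2.INTER_CUBIC)
b=cv2.resize(S['pixels'][125:237,230:318],None,fx=5,fy=5,interpolation=cv2.INTER_CUBIC)[:,:350]
cv2.imwrite('pics/c7.png',np.clip(np.hstack([a,b])*1.4,0,255).astype('u1'))
```

```text
12.825 [ 0.59322214 -0.03064886  0.23515043] [-1.79987720e+02  1.52769132e-03  7.80365293e+01] [ 0.18142715  0.20136184 -2.09805704] 0.33164388610748213
```

View pics/c7.png

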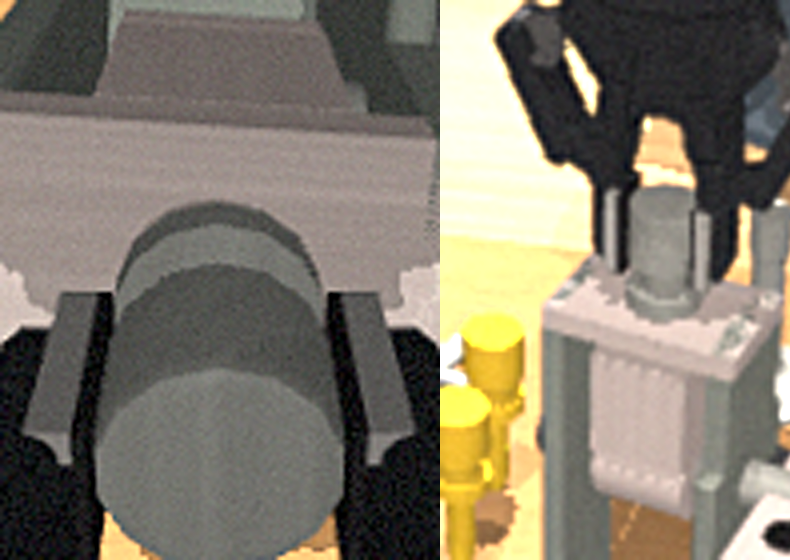

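Request:
play_rows(targets=[{"delta_pos": [0, 0, -1], "delta_rot": [0, 0, 0], "gripper": 10}, {"delta_pos": [0, 0, 0], "delta_rot": [0, 0, 0], "gripper": 33}, {"delta_pos": [0, 0, 0], "delta_rot": [0, 0, 0], "gripper": 45}, {"delta_pos": [0, 0, 0], "delta_rot": [0, 0, 0], "gripper": 60}, {"delta_pos": [0, 0, 0], "delta_rot": [0, 0, 0], "gripper": 70}, {"delta_pos": [0, 0, 0], "delta_rot": [0, 0, 0], "gripper": 70}])

```text
t: 13.68
position: [0.5933, -0.0306, 0.2343]
orientation: [180.0, -0.0, 78.0]
force: [0.8, 0.3, 0.3]
finger_gap: 0.823
```

Request:
play_rows(targets=[{"delta_pos": [0, 0, 10], "delta_rot": [0, 0, 0], "gripper": 70}, {"delta_pos": [0, 0, 20], "delta_rot": [0, 0, 0], "gripper": 70}, {"delta_pos": [0, 0, 30], "delta_rot": [0, 0, 0], "gripper": 70}, {"delta_pos": [0, 0, 30], "delta_rot": [0, 0, 0], "gripper": 70}, {"delta_pos": [-15, 0, 20], "delta_rot": [0, 0, 0], "gripper": 70}, {"delta_pos": [-40, 0, 0], "delta_rot": [0, 0, 0], "gripper": 70}, {"delta_pos": [-40, 0, 0], "delta_rot": [0, 0, 0], "gripper": 70}, {"delta_pos": [-40, 0, 0], "delta_rot": [0, 0, 0], "gripper": 70}, {"delta_pos": [-20, 0, 0], "delta_rot": [0, 0, 0], "gripper": 70}, {"delta_pos": [0, 0, 0], "delta_rot": [0, 0, 0], "gripper": 70}, {"delta_pos": [0, 0, 0], "delta_rot": [0, 0, 0], "gripper": 70}])

```text
t: 15.05
position: [0.439, -0.0307, 0.3447]
orientation: [179.9, -0.0, 78.0]
force: [0.4, 0.0, 0.1]
finger_gap: 0.823
```

Run:
```python
from h import *
s=robot.state();print(s['t'],s['position'],s['orientation'],s['force'],s['finger_gap'])
W=snap('top','t8');S=snap('scene','s8')
a=cv2.resize(W['pixels'][120:232,140:268],None,fx=4,fy=4,interpolation=cv2.INTER_CUBIC)[:448,:400]
b=cv2.resize(S['pixels'][130:242,230:330],None,fx=4,fy=4,interpolation=cv2.INTER_CUBIC)
cv2.imwrite('pics/c8.png',np.hstack([a,b]))
```

```text
15.05 [ 0.43899061 -0.03071057  0.34474398] [ 1.79945056e+02 -4.05636866e-03  7.80335839e+01] [0.44305117 0.00913946 0.13178496] 0.8226185543938844
```

View pics/c8.png

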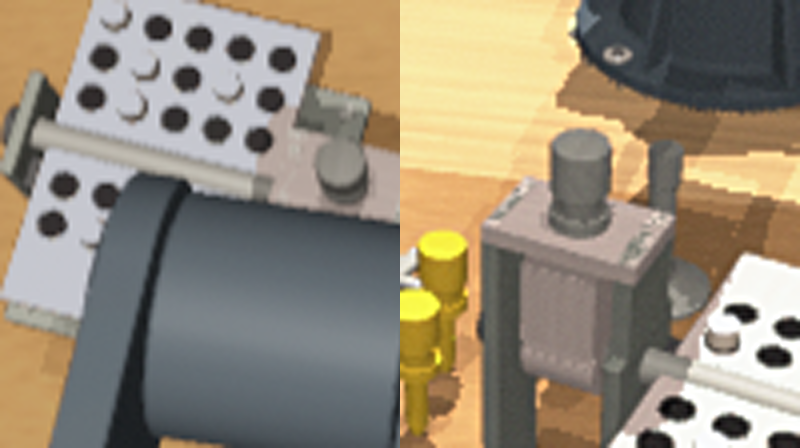

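Run:
```python
from h import *
S=np.load('pics/s8.npz');T=np.load('pics/t8.npz')
p,e=two(ray(S['K'],S['pose'],230+(581-400)/4-.4,130+143/4-.4),ray(T['K'],T['pose'],140+342/4-.4,120+158/4-.4));print(p.round(4),e,'expect z .253, hole .5935 -.032')
```

```text
[ 0.5952 -0.0319  0.2543] 0.0032136567406306446 expect z .253, hole .5935 -.032
```

The knob top measures z 0.254 m (0.253 expected when seated) and sits about 2 mm from the hole axis. I'm handing in.

Run:
```python
from h import *
print(ticket.hand_in())
```

```text
the job is handed in; nothing more can be done
None
```

The carrier is level on its stops and the round-knobbed lock pin stands fully home in the bridge's lock hole. I handed the job in about 15 s into the 51 s limit. It reports no verdict, so the result rests on my own checks.

**What I did:** I pressed the carrier's front edge down with the closed fingers until it met the stop (22 N, fingertips at 0.135 m, the level height). I then gripped the knob, lifted the pin from the rack and lowered it into the hole. It went in with no noticeable resistance. I let go and backed the arm off.

**Last checks:**
- **Seating:** the knob top measured at (0.595, -0.032, 0.254) m. That is about 2 mm from the hole's axis and 1 mm off the seated height of 0.253 m.
- **Upright and level:** by eye in the last scene picture, the flange rests on the bridge and the pin is upright. The carrier looked level in the views after the press.
- **Released:** the gripper was open, well clear of everything, and the wrist force was about 0.

**Disagreement:** the wrist camera put the knob and hole 5–6 mm nearer in x than the scene and top cameras did. Scene and top differed by about 4 mm in y. I steered by the knob-to-hole offset, on which the cameras agreed within about 2.5 mm, and corrected by 3 mm before lowering.

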